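# Hold the cover of a sprung tile press down flush for fastening

## Task

Take the wooden cover by its handle, seat it flat and square in the mouth of the tile press, and press it down gently against the sprung floor until the top of its plate is flush with the top of the frame - no deeper, and never ramming the floor down to its end stop. Finish while you are still holding it there, steady and flush, so that I can turn the brass catches over it: do not let go or draw back at the end. Leave the bowl and the wooden stamp alone.

Things in the scene. Friction and masses are not known exactly. Their poses are not given: they have to be found in the camera images.
- handle (a point): centre of the dark wooden handle bar on the loose cover: 72 mm long (along y), 22 mm wide (x), 46 mm high, rounded, standing in the middle of a pale plate. This point is 39 mm above the plate's underside, 23 mm above its top face. x across the bar, y along it, z up. The cover starts flat on the table
- cover_top (a point): centre of the top face of the cover's pale wooden plate, 16 mm above its underside; axes as the handle's. The plate is 120 mm (y) by 84 mm (x) by 16 mm thick
- cover: the loose cover, plate and handle, 0.22 to 0.36 kg; origin at the centre of the plate's underside, axes as the handle's. It is the same after a half turn about z. Keep clear of the wooden tool chest, 170 mm high, that stands to the right of it, nearer the robot, below the gripper's starting place
- mouth (a point): centre of the press's mouth, level with the top of its frame, 54 mm above the table. The fixed brown wooden frame is 172 mm (y) by 136 mm (x) outside, on an 18 mm base; the mouth 124 mm (y) by 88 mm (x), 2 mm clear of the cover all round, with a 4 mm bevel. z up; the cover fits with y along y, either way round. Two brass catches, 4.5 mm high, lie on the short rims, clear of the mouth
- floor_travel (a joint): how far the grey metal sprung floor in the mouth is pressed down, m: 0 at rest, 0.008 when the cover is flush, 0.018 at its end stop. At rest it is 8 mm below the frame's top and carries the cover, 8 mm proud, without sinking. It yields at about 5 N (cover's weight included), then 0.8 N more per mm: about 11.4 N at flush, 8 to 9 N of it your push
- floor: the same sprung metal floor; its origin is the centre of its upper face
- bowl: small blue bowl, 102 mm wide, 64 mm high, a bystander; origin at the centre of its underside
- stamp: small wooden hand stamp with a round knob, 26 mm wide, 50 mm high, a bystander; origin at the centre of its underside

How it is judged:
On the way:
1. the cover is seated square in the mouth on the sprung floor, still proud of the frame (horizontal distance between cover_top and mouth below 0.005 m and angle between the y axis of cover_top and the y axis of mouth, either way round below 0.09 rad and angle between cover_top's own z axis and vertical below 0.08 rad and z of cover_top in the frame of mouth between 0.0035 and 0.0105 m and contact force between cover and floor above 0.5 N), for 0.05 s.
At the end, for the whole second after the job is handed in: The fingers still hold the cover down in the mouth, steady for the last second: top flush with the frame within 3 mm, centred within 5 mm, square within 0.09 rad, level within 0.06 rad, slower than 10 mm/s, the sprung floor bearing 8.4 to 14.6 N (horizontal distance between cover_top and mouth below 0.005 m and angle between the y axis of cover_top and the y axis of mouth, either way round below 0.09 rad and angle between cover_top's own z axis and vertical below 0.06 rad and z of cover_top in the frame of mouth between -0.003 and 0.003 m and contact force between cover and floor between 8.4 and 14.6 N and contact force between the fingers and cover above 2 N and linear speed of cover below 0.01 m/s); the arm keeps its last pose, push and grip.
It fails at once if the sprung floor is pressed down nearly to its end stop (over 16 mm) (value of joint floor_travel above 0.016 m).
It fails at once if the bowl or the stamp is moved by more than 20 mm (distance of any of bowl, stamp from where it was at the start of the episode above 0.02 m).
It also fails if it takes over 43 s, if anything falls off the work surface, if the arm or the gripper's body presses on something with over 40 N, if the wrist force passes 120 N, or if a joint passes its speed limit or range.

## Robot

A 7-joint arm with a two-finger parallel gripper is mounted at the origin on the work surface; the furniture and walls round the work are solid. World frame = base frame: x ahead of the robot, y to its left, z up, the work surface at z = 0. Lengths are in m, angles in rad, forces in N, time in s.
With the tool pointing down it reaches from about 0.4 to 0.9 m from the base axis. Payload 5.5 kg.
Tool frame: the origin (TCP) lies midway between the tips of the shut fingers; the grasp point (between the pads) lies grasp_offset behind it (grasp_offset is the distance from the TCP to the grasp point, in m); z points along the fingers, y is the line along which they close (so a half turn about z gives the same grasp; the last joint's range is limited). The gripper opens to 92 mm and grips with 3 to 60 N. Pads are 19 mm wide; open, the fingers measure 130 mm over their backs; the gripper's body (75 mm by 190 mm) begins 47 mm behind the grasp point.
Start: joints at [1.516, 0.501, -0.427, 1.55, 0.221, 1.138, -0.21], TCP at [0.203, -0.617, 0.227] pointing down, gripper open.
Joint ranges: [-2.88, 2.88], [-0.31, 2.03], [-1.54, 1.56], [0.2, 2.42], [-1.41, 4.55], [0.19, 2.02], [-2.57, 2.57]. Speed limits (rad/s): [2.57, 2.57, 3.14, 3.14, 3.14, 3.14, 3.14].

## Interface

Orientations are given as a unit quaternion [w, x, y, z].
In Python, from cell import move_pose, line_to, move_joints, gripper_to, dwell, ik, get_obs, snapshot, get_calibration, MotionError, finish_job, grasp_offset gives the robot as it stands. The module is installed in compiled form; this text tells all that it offers. Calls block until the motion is done:
- move_pose(position, orientation): joint-space move of the TCP to a pose.
- line_to(position, velocity=0.15, rotation=None, guard=None): straight line of the TCP; rotation=None keeps the orientation; velocity is the mean speed in m/s. With guard (N) it stops when the force on the tool has changed by that much, and returns True; else False.
- move_joints(angles): joint-space move.
- gripper_to(opening, effort=None): opening from 0.0 (shut) to 1.0 (fully open); effort is the grip in N (None keeps the last); returns when the fingers have stopped.
- dwell(seconds).
- ik(position, orientation): joint angles nearest the present ones, or None.
- get_obs(): the state.
- snapshot(name): name is "side" or "top" or "wrist"; returns the picture (400x640x3 uint8, blue, green, red); there is no depth.
- get_calibration(name): a dict with "fovy" (degrees; the focal length in pixels is half the picture's height over the tangent of half this angle, whatever the lens; pixels are square), "cx", "cy" (the principal point, pixels), "cam_to_world" (4x4, takes a point from camera to world coordinates); the wrist camera has in their place "T_tool_cam" (4x4, takes a point from camera to tool coordinates, whose origin is the TCP and whose axes are the flange's). Camera axes: x right, y up, looking along -z (the intrinsics and any distortion apply to the point x, -y, -z); pixel columns grow to the right and rows downward; lengths in m; the calibration is good to about 2 mm. A picture is of the moment at which its call begins: read the wrist's pose just before it. get_calibration takes no time and is no camera call.
A pose or a line that the arm cannot do raises MotionError and nothing moves.
- finish_job(): hands the job in; it is judged then, once.
The state is a dict: "time": time; "joint_positions": joint angles; "joint_vel": joint speeds; "joint_torque": joint torques, N m; "tool_pos": TCP position; "orientation": TCP orientation; "contact_force": force on the tool from outside, world axes, zero at the start; "wrist_torque": the same for the moment, N m; "gripper_width": opening from 0.0 (shut) to 1.0 (fully open); "grasp_force": force on a finger pad.
Only numpy, scipy, OpenCV 4.12 (cv2) and the standard library are available. Lean on these libraries where they do the work, as an engineer would, in place of code of your own. Each camera call takes 0.05 s, during which the arm holds its last target. There are 200 camera calls.

## Working session

There is one attempt and no reset: what is moved stays moved. The work goes in short steps, each a Python script; the robot and the scene stay as the last script left them, time stands still between calls to the robot, and variables do not carry over. Pictures are saved under pics/ and viewed, at most 10 in all, crops included, and the job is handed in when it is done.

```bash
mkdir -p pics; python3 - <<'E'
from cell import *
import cv2,numpy as np
for n in("top","side"):
    cv2.imwrite(f"pics/{n}0.png",snapshot(n)); c=get_calibration(n); print(n,c)
print(get_calibration("wrist")); o=get_obs(); print(o, grasp_offset)
E
```

```text
top {'fovy': 47.20646663403653, 'cx': 321.37337606096776, 'cy': 201.6594485218472, 'cam_to_world': array([[-0.02096149,  0.99640617, -0.08206921,  0.44584925],
       [-0.99975319, -0.02028583,  0.00905807, -0.02108277],
       [ 0.00736068,  0.08223883,  0.99658547,  1.23496672],
       [ 0.        ,  0.        ,  0.        ,  1.        ]])}
side {'fovy': 43.12702786843826, 'cx': 305.5899054695538, 'cy': 204.0339518958278, 'cam_to_world': array([[ 0.98289   ,  0.08784357, -0.16189734,  0.35084252],
       [-0.18271904,  0.57598791, -0.7967758 , -0.96983349],
       [ 0.02325928,  0.8127247 ,  0.58218345,  0.75440316],
       [ 0.        ,  0.        ,  0.        ,  1.        ]])}
{'fovy': 64.81995316899203, 'cx': 315.6352540137849, 'cy': 199.30981035924174, 'T_tool_cam': array([[ 2.68844382e-04,  9.54308568e-01,  2.98822831e-01,
         8.09609821e-02],
       [ 9.99999863e-01, -1.22375805e-04, -5.08863617e-04,
         9.44361196e-06],
       [-4.49044225e-04,  2.98822926e-01, -9.54308471e-01,
        -1.57173898e-01],
       [ 0.00000000e+00,  0.00000000e+00,  0.00000000e+00,
         1.00000000e+00]])}
{'time': 0.1, 'joint_positions': array([ 1.51620575,  0.50176176, -0.42681538,  1.55134043,  0.22081107,
        1.13830828, -0.2102937 ]), 'joint_vel': array([-0.00030898, -0.00172579,  0.00049729, -0.00410022,  0.00138972,
       -0.00044067, -0.0005787 ]), 'joint_torque': array([-1.17023845e-02, -5.67872286e+01, -5.83836347e+00, -2.79909682e+01,
       -6.89760572e-02,  2.41611048e-02, -1.01843217e-06]), 'tool_pos': array([ 0.20287076, -0.61686358,  0.22578006]), 'orientation': array([-8.73501794e-04,  9.87397140e-01,  1.58259634e-01, -1.11724692e-04]), 'contact_force': array([0.88949573, 0.45823731, 0.45078139]), 'wrist_torque': array([-0.01998535, -0.00584076, -0.02014655]), 'grasp_force': 0.0, 'gripper_width': 1.0017172853568412} 0.0188
```

View pics/top0.png

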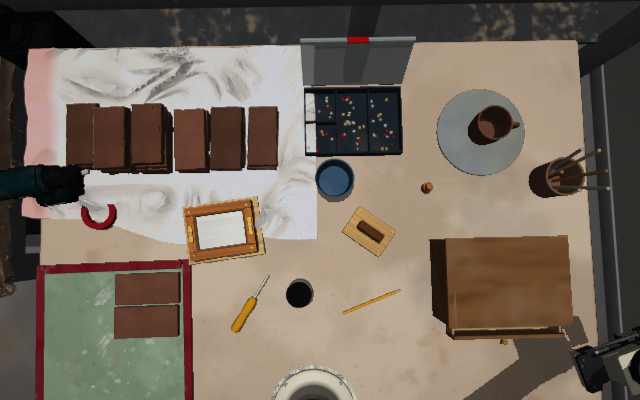

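View pics/side0.png

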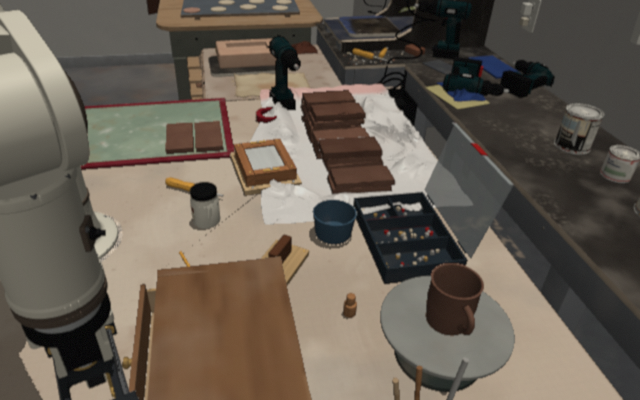

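The top view shows the cover with its handle at about (369,231), the press mouth at about (223,230), the bowl at (335,180), the stamp at (427,187) and the chest around (508,287). The side view agrees with that. I'll enlarge the area around the cover and press.

```bash
cat > h.py <<'E'
import numpy as np, cv2
from cell import *
from scipy.spatial.transform import Rotation as R
def ray(name,uv,z,T=None):
    c=get_calibration(name); f=200/np.tan(np.radians(c["fovy"])/2)
    T=c["cam_to_world"] if T is None else T
    d=T[:3,:3]@np.array([(uv[0]-c["cx"])/f,-(uv[1]-c["cy"])/f,-1]); o=T[:3,3]
    return o+d*(z-o[2])/d[2]
def mat(q): return R.from_quat([q[1],q[2],q[3],q[0]]).as_matrix()
def wristT(o):
    T=np.eye(4);T[:3,:3]=mat(o["orientation"]);T[:3,3]=o["tool_pos"]
    return T@get_calibration("wrist")["T_tool_cam"]
def quat(yaw): # tool down, tool y (closing) axis at world angle yaw
    y=np.array([np.cos(yaw),np.sin(yaw),0]);z=np.array([0,0,-1.]);x=np.cross(y,z)
    q=R.from_matrix(np.c_[x,y,z]).as_quat(); return np.array([q[3],q[0],q[1],q[2]])
E
python3 - <<'E'
import cv2
a=cv2.imread("pics/top0.png")[190:270,175:405]
cv2.imwrite("pics/c1.png",cv2.resize(a,None,fx=3.4,fy=3.4,interpolation=cv2.INTER_CUBIC))
from h import *
for n,uv,z in(("handle",(369,229),.062),("mouth",(222,230),.054),("bowl",(335,180),.06),("stamp",(427,187),.05),("chestTL",(446,237),.17),("chestBL",(450,333),.17)): print(n,ray("top",uv,z).round(3))
E
```

```text
handle [ 0.47  -0.152  0.062]
mouth [0.475 0.225 0.054]
bowl [ 0.598 -0.068  0.06 ]
stamp [ 0.576 -0.308  0.05 ]
chestTL [ 0.445 -0.319  0.17 ]
chestBL [ 0.226 -0.318  0.17 ]
```

View pics/c1.png

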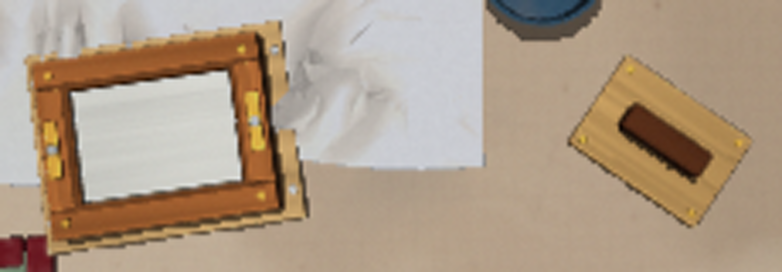

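```bash
python3 - <<'E'
from h import *
def fit(pts,z):
    P=np.array([ray("top",(175+u/3.4,190+v/3.4),z)[:2] for u,v in pts]); c=P.mean(0)
    e=[P[1]-P[0],P[2]-P[1],P[2]-P[3],P[3]-P[0]]
    l=(e[0]+e[2])/2; s=(e[1]+e[3])/2
    print(c.round(4),"len",np.linalg.norm(l).round(4),np.linalg.norm(s).round(4),"ang long",np.arctan2(l[1],l[0]).round(3),"short",np.arctan2(s[1],s[0]).round(3)); return c,np.arctan2(s[1],s[0])
c,a=fit([(626,57),(749,140),(697,227),(569,142)],.016)
m,b=fit([(70,91),(232,70),(243,182),(83,203)],.052)
o=get_obs();y=mat(o["orientation"])[:,1];print("tool y yaw",np.arctan2(y[1],y[0]))
for n,p,t in(("c",c,a),("m",m,b)):
    for k in(0,np.pi):
        for z in (.07,.30): 
            j=ik([*p,z],quat(t+k)); print(n,round(t+k,2),z,None if j is None else j.round(2))
E
```

```text
[ 0.4638 -0.1576] len 0.1177 0.0799 ang long -2.183 short 2.548
[0.475  0.2277] len 0.1225 0.0854 ang long -1.462 short -3.038
tool y yaw -1.2529405057202132
c 2.55 0.07 [ 1.23  0.89 -1.3   2.05  1.02  1.08  1.97]
c 2.55 0.3 [ 1.35  0.33 -1.29  1.84  0.34  1.23  2.51]
c 5.69 0.07 [ 0.88  0.53 -0.74  2.06  0.53  0.75 -0.78]
c 5.69 0.3 [ 1.11  0.2  -0.94  1.84  0.18  1.19 -0.48]
m -3.04 0.07 [ 0.42  0.95 -1.31  1.96  1.05  1.14  1.91]
m -3.04 0.3 [ 0.5   0.45 -1.29  1.75  0.45  1.28  2.34]
m 0.1 0.07 [ 0.42  0.95 -1.31  1.96  1.05  1.14 -1.23]
m 0.1 0.3 [ 0.5   0.45 -1.29  1.75  0.45  1.28 -0.8 ]
```

```bash
python3 - <<'E'
from h import *
o=get_obs();p=o["tool_pos"]
line_to([p[0],p[1],.34],velocity=.2)
move_pose([.464,-.157,.30],quat(-.593))
line_to([.464,-.157,.18],velocity=.2)
dwell(.2)
o=get_obs();np.save("o1.npy",o,allow_pickle=True)
cv2.imwrite("pics/w1.png",snapshot("wrist")); print(o["time"],o["tool_pos"],o["contact_force"])
E
```

```text
3.6833 [ 0.46495114 -0.15742467  0.18127585] [ 0.35949106 -0.40074541  0.24541917]
```

View pics/w1.png

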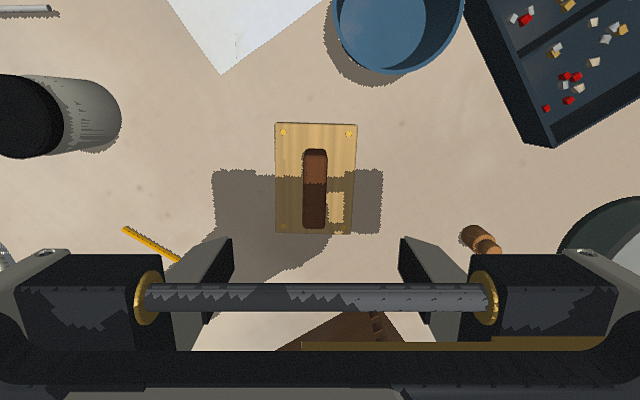

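The wrist view shows the cover upright in the picture. The plate corners are at about (275,122), (357,124), (351,234) and (276,233), and the handle spans columns 302-328.

```bash
python3 - <<'E'
from h import *
o=np.load("o1.npy",allow_pickle=True).item();T=wristT(o)
P=np.array([ray("wrist",p,.016,T)[:2] for p in[(275,122),(357,124),(351,234),(276,233)]])
print(P.round(4));c=P.mean(0)
for i in range(4):
    e=P[(i+1)%4]-P[i];print(np.linalg.norm(e).round(4),np.arctan2(e[1],e[0]).round(3))
print(c)
H=np.array([ray("wrist",p,.062,T)[:2] for p in[(303,150),(327,150),(327,226),(303,226)]]);print(H.mean(0),H.round(4))
E
```

```text
[[ 0.4656 -0.0847]
 [ 0.5323 -0.1321]
 [ 0.4641 -0.2298]
 [ 0.3958 -0.1822]]
0.0818 -0.617
0.1192 -2.181
0.0833 2.533
0.1199 0.948
[ 0.4644653  -0.15718407]
[ 0.46685484 -0.15412429] [[ 0.4782 -0.1185]
 [ 0.4956 -0.1303]
 [ 0.4562 -0.1902]
 [ 0.4374 -0.1775]]
```

The sizes match (82-83 × 119-120 mm), so the cover is at (0.4645, -0.157) with yaw -0.615. Next I'll measure the mouth with the same camera while the gripper is still empty, because the held cover would block the view.

```bash
python3 - <<'E'
from h import *
move_pose([.475,.228,.21],quat(.103))
dwell(.2)
o=get_obs();np.save("o2.npy",o,allow_pickle=True)
im=snapshot("wrist");cv2.imwrite("pics/w2.png",im); print(o["time"],o["tool_pos"])
cv2.imwrite("pics/w2c.png",cv2.resize(im[90:280,200:440],None,fx=3,fy=3,interpolation=cv2.INTER_CUBIC))
E
```

```text
5.375 [0.47557361 0.22660341 0.20980954]
```

View pics/w2c.png

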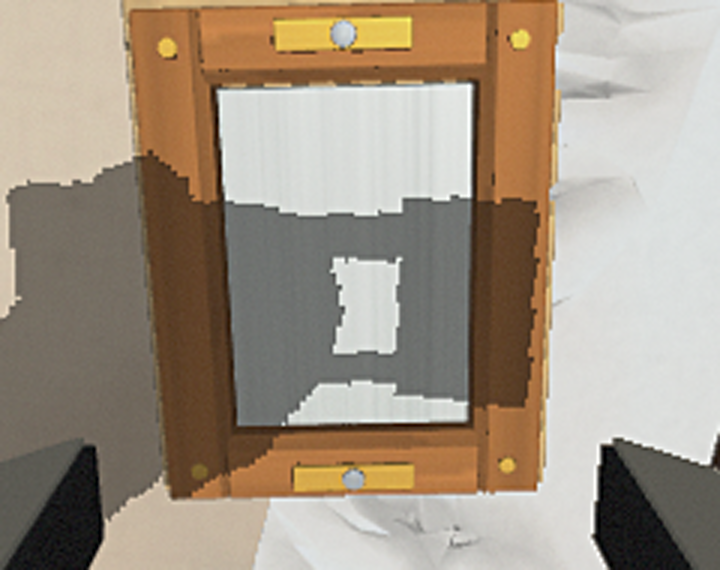

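The frame fills the crop. Its outer top corners are at about (130,12), (558,3), (540,491) and (170,498), the screws at (167,47), (520,39), (507,465) and (200,471), and the grey floor at (216,87), (474,83), (469,424) and (236,427).

```bash
python3 - <<'E'
from h import *
o=np.load("o2.npy",allow_pickle=True).item();T=wristT(o)
for n,z,pts in(("outer",.054,[(130,12),(558,3),(540,491),(170,498)]),("screws",.055,[(167,47),(520,39),(507,465),(200,471)]),("floor",.048,[(216,87),(474,83),(469,424),(236,427)])):
    P=np.array([ray("wrist",(200+u/3,90+v/3),z,T)[:2] for u,v in pts])
    E=np.roll(P,-1,0)-P
    print(n,P.mean(0).round(4),np.linalg.norm(E,axis=1).round(4),np.arctan2(E[:,1],E[:,0]).round(3)-np.array([0,-1.571,-np.pi if E[2,0]>0 else np.pi,1.571]))
P=np.array([ray("wrist",(200+u/3,90+v/3),.0585,T)[:2] for u,v in[(343,34),(354,479)]]);e=P[0]-P[1];print("piv",P.mean(0),np.arctan2(e[1],e[0])-1.571)
E
```

```text
outer [0.476  0.2302] [0.1343 0.1694 0.1359 0.1696] [ 0.121       0.129      -6.16159265  0.119     ]
screws [0.4756 0.2304] [0.1116 0.1477 0.1114 0.1477] [ 0.122       0.124      -6.16059265  0.125     ]
floor [0.4757 0.2306] [0.0845 0.1208 0.0852 0.1207] [ 0.116       0.126      -6.16859265  0.12      ]
piv [0.47567474 0.23042988] 0.1251252935189957
```

```bash
python3 - <<'E'
from h import *
q=quat(-.615)
move_pose([.4645,-.1572,.16],q)
print(line_to([.4645,-.1572,.026],velocity=.1,guard=6)); dwell(.1)
o=get_obs();print(o["time"],o["tool_pos"],o["contact_force"])
gripper_to(0.0,35); dwell(.2)
o=get_obs();print(o["time"],o["tool_pos"],o["contact_force"],o["gripper_width"]*92,o["grasp_force"])
line_to([.4645,-.1572,.13],velocity=.1);dwell(.2)
o=get_obs();print(o["time"],o["tool_pos"],o["contact_force"],o["gripper_width"]*92,o["grasp_force"])
cv2.imwrite("pics/s2.png",cv2.resize(snapshot("wrist"),None,fx=1,fy=1))
E
```

```text
False
8.4583 [ 0.46491289 -0.15746699  0.02653902] [0.13893194 0.56351488 0.19717879]
9.7417 [ 0.46444181 -0.15721403  0.0259898 ] [ 0.33640928 -0.18392917 -0.59714455] 22.014102220210876 34.98305082321167
11.1333 [ 0.46417434 -0.15697842  0.12949832] [ 0.50812061 -0.68566052 -1.54192367] 21.85747636817798 34.98267889022827
```

View pics/s2.png

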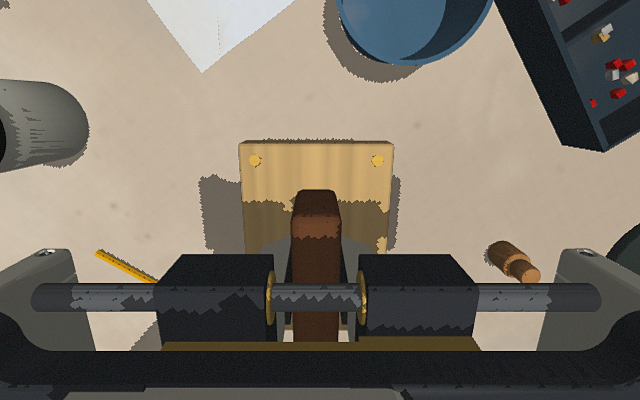

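The cover is held square: its far edge works out to tool x = 0.0603 against an ideal 0.060. Next I'll carry it over the mouth, correct the x-y position and lower it.

```bash
python3 - <<'E'
from h import *
q=quat(.123); M=np.array([.4757,.2303])
line_to([.4645,-.157,.15],velocity=.1)
line_to([*M,.15],velocity=.15,rotation=q); dwell(.3)
def st(s):
    o=get_obs();y=mat(o["orientation"])[:,1];zz=mat(o["orientation"])[:,2]
    print(s,round(o["time"],2),o["tool_pos"].round(4),"yaw",np.arctan2(y[1],y[0]).round(4),"tilt",zz[:2].round(4),"F",o["contact_force"].round(2),"w",round(o["gripper_width"]*92,2)); return o
o=st("above")
cmd=M+(M-o["tool_pos"][:2])
line_to([*cmd,.092],velocity=.08); dwell(.2); o=st("low"); cmd=cmd+(M-o["tool_pos"][:2])
print(line_to([*cmd,.0745],velocity=.02,guard=4)); dwell(.2); st("pre")
cv2.imwrite("pics/w3.png",snapshot("wrist"))
np.save("cmd.npy",cmd)
E
```

```text
above 14.57 [0.4758 0.2301 0.15  ] yaw 0.1227 tilt [ 0.0001 -0.0001] F [ 0.22  0.01 -2.81] w 21.79
low 15.64 [0.476  0.2306 0.0925] yaw 0.1228 tilt [0.001  0.0003] F [-0.6   0.72 -2.05] w 22.13
False
pre 16.87 [0.4754 0.2302 0.0746] yaw 0.123 tilt [0.0003 0.0001] F [ 0.02 -0.25 -1.66] w 21.91
```

View pics/w3.png

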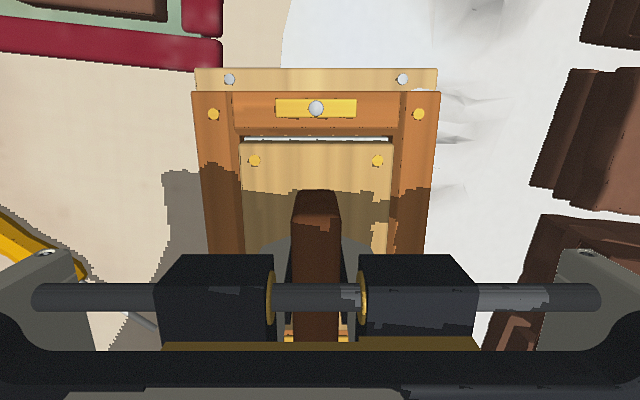

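The cover is inside the mouth, square, with even side gaps (plate columns 239-394, mouth 237-395) and no side force. Next I'll seat it on the floor, watching the force as it goes down.

```bash
python3 - <<'E'
from h import *
cmd=np.load("cmd.npy")
def st(s):
    A=[]
    for _ in range(6): o=get_obs();A.append(np.r_[o["tool_pos"],o["contact_force"]]);dwell(.03)
    a=np.mean(A,0);print(s,round(o["time"],2),a[:3].round(4),"F",a[3:].round(2),"w",round(o["gripper_width"]*92,2)); return a
for z in(.0745,.0725,.0715,.0700):
    g=line_to([*cmd,z],velocity=.01,guard=12); dwell(.1); st(z)
    if g: print("guard");break
E
```

```text
0.0745 17.43 [0.4753 0.2301 0.0745] F [ 0.16  0.02 -2.26] w 21.84
0.0725 18.08 [0.4753 0.2302 0.0725] F [ 0.32  0.15 -2.25] w 21.62
0.0715 18.63 [0.4754 0.2303 0.0718] F [-0.51 -0.39  3.11] w 21.59
0.07 19.23 [0.4754 0.2303 0.0701] F [-0.52 -0.78  4.45] w 21.53
```

```bash
python3 - <<'E'
from h import *
cmd=np.load("cmd.npy")
def st(s):
    A=[]
    for _ in range(8): o=get_obs();A.append(np.r_[o["tool_pos"],o["contact_force"]]);dwell(.03)
    a=np.mean(A,0);print(s,round(o["time"],2),a[:3].round(4),"F",a[3:].round(2),"w",round(o["gripper_width"]*92,2)); return a
for z in(.068,.066,.065,.0640):
    g=line_to([*cmd,z],velocity=.01,guard=8); dwell(.1); a=st(z)
    if g or a[5]>10.5: print("stop");break
dwell(.4);st("end")
cv2.imwrite("pics/w4.png",cv2.resize(snapshot("wrist")[50:270,170:460],None,fx=2.5,fy=2.5,interpolation=cv2.INTER_CUBIC))
E
```

```text
0.068 19.95 [0.4754 0.2303 0.0682] F [-0.76 -0.86  5.95] w 21.74
0.066 20.67 [0.4755 0.2303 0.0663] F [-0.97 -0.92  7.24] w 21.77
0.065 21.28 [0.4755 0.2303 0.0654] F [-0.88 -1.41  8.28] w 21.89
0.064 21.9 [0.4755 0.2303 0.0644] F [-1.36 -1.76  8.57] w 21.9
end 22.57 [0.4755 0.2303 0.0644] F [-1.76 -1.56  8.64] w 21.8
```

View pics/w4.png

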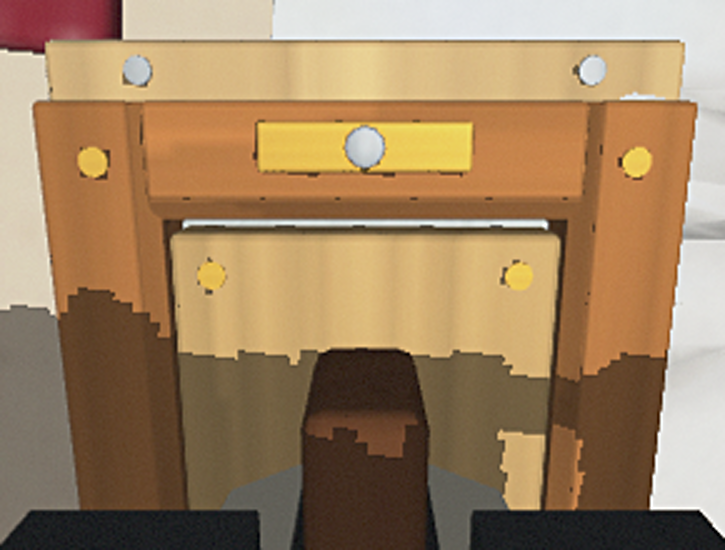

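The top face is level with the frame to within about 0.5 mm, with the plate square and gaps all round. The floor carries about 10.9 N and the grip is steady.

```bash
python3 -c "
from cell import *
print(finish_job())"
```

```text
the job is handed in; nothing more can be done
None
```

I handed the job in with the gripper still holding the cover square in the press mouth, about 0.4 mm proud of flush (limit 3 mm), with the sprung floor bearing roughly 11 N; I kept clear of the bowl and stamp, and the hand-in call returned no verdict.

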